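# Prop a brass rod on the scissor jack

### The arm

A 6-joint arm with a two-finger parallel gripper is mounted at the origin on a cart in front of the work surface, level with it; the furniture and walls round the work are solid. World frame = base frame: x ahead of the robot, y to its left, z up, the work surface at z = 0. Lengths are in m, angles in rad, forces in N, time in s.
With the tool pointing down it reaches from about 0.3 to 1 m from the base axis. Payload 5.1 kg.
Tool frame: the origin (TCP) lies at the very end of the fingers, on their centre line; the grasp point (between the pads) lies 19 mm behind it; z points along the fingers, y is the line along which they close (so a half turn about z gives the same grasp; the last joint's range is limited). The gripper opens to 95 mm and grips with 3 to 60 N. Pads are 20 mm wide; open, the fingers measure 119 mm over their backs; the gripper's body (75 mm by 180 mm) begins 59 mm behind the grasp point.
Start: joints at [1.069, 0.124, 1.65, -0, 1.367, -0.083], TCP at [0.264, 0.594, 0.215] pointing down, gripper open.
Joint ranges: [-2.61, 2.61], [-1.02, 2.33], [0.03, 2.71], [-1.35, 4.49], [0.32, 2.68], [-2.91, 2.91]. Speed limits (rad/s): [2.57, 2.57, 3.14, 3.14, 3.14, 3.14].

### API

Orientations are given as a unit quaternion [w, x, y, z].
In Python, from bench import ctrl gives the robot as it stands. The module is installed in compiled form; this text tells all that it offers.
- The arm moves only by the shell command python3 -m pendant 'ROWS' [OPENING] [FORCE]. ROWS is a JSON object of lists of equal length, an entry for each row: "slide": the shift along the world's x, y, z in m, a list of three; "twist": the turn about the world's z in rad. In form: {"slide": [[tx, ty, tz], ...], "twist": [twist, ...]}. A call has 1 to 20 rows; each row is the pose to reach, as a shift and turn from the pose commanded when the call began; what a row does not reach only later rows make up. A row lasts 1/12 s, in which the tool goes at most 41.7 mm and 7.16 degrees, less where a joint would pass 70% of its speed; a pose out of reach is approached as far as the arm can. A call with a gripper value outside its range is refused whole. OPENING is the gripper command: -1 is fully open, 1 is shut, values between are in proportion, set as the call begins (- or left out, the last holds). The fingers move at their own pace and stop on an object; FORCE is the grip in N (left out, the last holds). Time passes only in rows, so rows that repeat a pose let the fingers close. It gives the time, the measured TCP pose, the force, the opening and the grip force at its end, in the units of the state.
- ctrl.get_obs(): the state, without advancing time (a new reading comes with each control period).
- ctrl.read_camera(name): name is "side" or "top" or "wrist"; returns a dict with "color" (400x640x3 uint8, red, green, blue), "z_map" (400x640 float32, m along the optical axis (not along the pixel's ray), 0 where there is no reading), "fovy" (degrees; the focal length in pixels is half the picture's height over the tangent of half this angle, whatever the lens; pixels are square), "cx", "cy" (the principal point, pixels), "R" (3x3) and "t" (3): a world point X has camera coordinates R X + t; the wrist camera has in their place "mount" (4x4, takes a point from camera to tool coordinates, whose origin is the TCP and whose axes are the flange's). Camera axes: x right, y down, z forward; pixel columns grow to the right and rows downward; lengths in m; the calibration is good to about 2 mm. A picture is of the moment at which its call begins: read the wrist's pose just before it.
- ctrl.sign_off(): hands the job in; it is judged then, once.
Trained networks look in the newest picture that a camera, given by its name, has taken for a name from the list of things; names that differ only in an ending like _2 or _b are one class to them, and where a whole thing is asked for, a point or a joint stands for the part that bears it (a point fixed in the world has none). Each returns a list of dicts, best first, with "score" (0 to 1); they miss things now and then, are a little off and sometimes report something else, mostly with a low value. They report only what shows in the picture. A call takes as long as a camera call.
- ctrl.search_frame(camera, name): "xy" ([column, row] in pixels, amid what is visible of it).
- ctrl.trace(camera, name): "region" (400x640 bool, what is visible of it) and "xy" ([column, row] in pixels, amid what is visible of it).
The state is a dict: "time_s": time; "joint_positions": joint angles; "joint_vel": joint speeds; "effort": joint torques, N m; "ee_pos": TCP position; "tcp_rot": TCP orientation; "wrist_force": force on the tool from outside, world axes, zero at the start; "moment": the same for the moment, N m; "gripper_width": finger opening in m; "grip_force": force on a finger pad.
Only numpy, scipy, OpenCV 4.12 (cv2) and the standard library are available. Lean on these libraries where they do the work, as an engineer would, in place of code of your own. Each camera call takes 0.05 s, during which the arm holds its last target. There are 200 camera calls.

### The job

Lift the brass rod out of its outer pair of notches and lay it in the middle pair, centred over the jack, and let go. Then turn the black knob to raise the jack until the charcoal block on it just touches the underside of the rod, without lifting the rod out of its notches. Leave the dark steel rod in its notches and the tools, tin and jar round about where they are.

Things in the scene. Friction and masses are not known exactly. Their poses are not given: they have to be found in the camera images.
- stand: Fixed stand. Grey base 130x190x10 mm, two upright aluminium combs across it, 12 mm thick, 168 mm long along stand x, at y = +-0.078 m. Each has 3 ninety-degree vee notches at x = -0.042, 0, +0.042 m; vee bottoms 97.5 mm, tooth tips 118.5 mm above the bench. A scissor jack stands below the middle notches. Origin: centre of the underside, z up; rods in the notches lie along stand y.
- middle_seat (a point): Point on the stand, 106 mm above the bench, midway between the combs: where the centre of a rod comes to lie when it rests in the middle pair of notches, centred. Axes as the stand.
- brass_rod: Yellow brass rod, round, 12 mm diameter, 184 mm long, 0.1 to 0.21 kg, loose. Origin at its centre; its y axis is its length (it can roll about it). At first it lies in the nearer or the farther outer pair of notches (stand x = -0.042 or +0.042), the steel rod in the other.
- steel_rod: Dark grey steel rod of the same size, loose, origin at its centre, y along its length. To be left where it is.
- jack_knob (a joint): Angle of the jack's knob, 0 to 8 rad. It grows when the knob is turned clockwise seen from above, which raises the jack by 4.5 mm per rad (anticlockwise lowers it). About 0.06 N m of friction; it stays where it is left.
- knob_grip (a point): Middle of the jack's round black knurled knob, on its vertical axis, 65 mm above the bench. Knob 36 mm diameter, 22 mm high (54 to 76 mm above the bench), 165 mm from the jack's middle towards stand -y, on a blue gearbox 50x50 mm whose top is 44 mm above the bench. Can be gripped from above at any yaw.
- block_top (a point): Centre of the top face of the black charcoal block (45 mm along the stand's x, 71 mm along y, 22 mm high) which is clipped on the jack's platform and rises with it. Its top is 76 mm above the bench at knob angle 0; it starts 16 to 24 mm below the underside of a rod in the middle notches.
- solder_tin: Blue flat tin, 56 x 77 x 22 mm, loose bystander; origin in the middle of its underside.
- flux_jar: Small white jar with a yellow lid, 46 mm diameter, 41 mm high, loose bystander; origin in the middle of its underside.
- pliers_grey: Pliers with grey grips, 128 x 51 x 10 mm, loose bystander; origin in the middle of its underside.
- hang_pole: Upright steel pole, 20 mm diameter, 1 m tall, fixed on the bench at the robot's right, beside the motor unit; origin at its foot. An obstacle: an arm that starts to the right of it should draw in and pass it on the robot's side.

How it is judged:
By the outcome, as a careful person would: the job done as asked, in the order asked, and still so for the second after the job is handed in, with the robot touching nothing.
It also fails if it takes over 70 s, if anything falls off the work surface, if the arm or the gripper's body presses on something with over 40 N, if the wrist force passes 120 N, or if a joint passes its speed limit or range.

## Working session

There is one attempt and no reset: what is moved stays moved. The work goes in short steps, Python scripts to look and compute and a shell command to move; the robot and the scene stay as the last step left them, time stands still between calls to the robot, and variables do not carry over. Pictures are saved under pics/ and viewed, at most 10 in all, crops included, and the job is handed in when it is done.

```bash
mkdir -p pics
cat > h.py <<'E'
import numpy as np, cv2
from bench import ctrl
from scipy.spatial.transform import Rotation as Ro
def shot(n):
    o=ctrl.get_obs(); c=ctrl.read_camera(n); h=c["color"].shape[0]
    c["f"]=h/2/np.tan(np.radians(c["fovy"])/2)
    if "mount" in c:
        q=o["tcp_rot"]; T=np.eye(4); T[:3,:3]=Ro.from_quat([q[1],q[2],q[3],q[0]]).as_matrix(); T[:3,3]=o["ee_pos"]
        W=T@np.array(c["mount"]); c["R"]=W[:3,:3].T; c["t"]=-c["R"]@W[:3,3]
    c["R"]=np.array(c["R"]);c["t"]=np.array(c["t"])
    return c
def ray(c,xy):
    d=c["R"].T@np.array([(xy[0]-c["cx"])/c["f"],(xy[1]-c["cy"])/c["f"],1]); return -c["R"].T@c["t"],d
def at_z(c,xy,z):
    o,d=ray(c,xy); return o+d*(z-o[2])/d[2]
def cloud(c,m):
    v,u=np.nonzero(m&(c["z_map"]>0)); z=c["z_map"][v,u]
    P=np.stack([(u-c["cx"])/c["f"]*z,(v-c["cy"])/c["f"]*z,z],1); return (P-c["t"])@c["R"]
def save(c,n): cv2.imwrite(f"pics/{n}.png",c["color"][:,:,::-1])
E
python3 - <<'E'
from h import *
np.set_printoptions(precision=4,suppress=True)
print(ctrl.get_obs())
ims=[]
for n in ["side","top","wrist"]:
    c=shot(n); save(c,n+"0"); print(n,c["f"],c["cx"],c["cy"],-c["R"].T@c["t"], c["R"][2])
    for k in ["brass_rod","steel_rod","jack_knob","knob_grip","block_top","stand","hang_pole","solder_tin","flux_jar","pliers_grey"]:
        r=ctrl.trace(n,k)
        if r:
            r=r[0]; P=cloud(c,r["region"]); 
            print(k,round(r["score"],2),np.round(r["xy"]),r["region"].sum(),np.median(P,0) if len(P) else '',np.percentile(P,2,axis=0) if len(P) else '',np.percentile(P,98,axis=0) if len(P) else '')
E
```

```text
{'time_s': 0.0, 'joint_positions': array([ 1.0694,  0.1245,  1.6517, -0.    ,  1.3675, -0.0826]), 'joint_vel': array([-0.001 , -0.0007,  0.0024, -0.0004,  0.0028, -0.0002]), 'effort': array([  0.0006, -41.7611, -35.9929,   0.0774,   0.0491,  -0.0002]), 'ee_pos': array([0.264 , 0.5933, 0.2134]), 'tcp_rot': array([-0.0003,  0.2078,  0.9782, -0.001 ]), 'wrist_force': array([-1.1536, -0.3068,  0.0859]), 'moment': array([ 0.0107, -0.0118,  0.0318]), 'grip_force': 0.0, 'gripper_width': 0.09518676759850542}
side 503.6729102974153 325.2156902520576 203.7059732952307 [ 0.054  -1.2046  0.875 ] [ 0.3331  0.7774 -0.5337]
brass_rod 0.36 [333. 190.] 160 [ 0.5842 -0.0222  0.1073] [ 0.5798 -0.1098  0.1   ] [0.594  0.0692 0.1123]
steel_rod 0.52 [334. 188.] 140 [ 0.5839 -0.0198  0.1074] [ 0.5799 -0.1047  0.1006] [0.5905 0.0627 0.1123]
jack_knob 0.57 [372. 226.] 82 [ 0.6343 -0.1931  0.0713] [ 0.6211 -0.2013  0.0098] [ 0.695 -0.092  0.078]
knob_grip 0.44 [372. 225.] 95 [ 0.6356 -0.1924  0.071 ] [ 0.4417 -0.5139 -0.0059] [ 0.7088 -0.0786  0.3365]
block_top 0.62 [343. 197.] 151 [ 0.6215 -0.0013  0.0742] [
[... 936 characters left out ...]
0.3904 0.0221] [0.5415 0.3539 0.0127] [0.6086 0.4287 0.0294]
block_top 0.65 [310. 176.] 738 [ 0.63   -0.0097  0.0613] [ 0.5966 -0.0634  0.0515] [0.6653 0.043  0.083 ]
stand 0.84 [320. 181.] 2396 [ 0.6248 -0.0414  0.0546] [ 0.5596 -0.1986  0.0036] [0.6975 0.0733 0.1166]
solder_tin 0.71 [186. 194.] 408 [0.5725 0.3918 0.0219] [ 0.5381  0.3543 -0.0032] [0.609  0.4323 0.029 ]
flux_jar 0.59 [361. 181.] 97 [ 0.6311 -0.175   0.0762] [ 0.615  -0.1921  0.0668] [ 0.6454 -0.1594  0.0829]
pliers_grey 0.58 [409. 209.] 194 [ 0.5434 -0.3404  0.0075] [ 0.5268 -0.3849 -0.0039] [ 0.5859 -0.2865  0.0148]
wrist 281.0210826406581 320.1706207288918 199.3755485083309 [0.2015 0.6216 0.3842] [ 0.2216 -0.0985 -0.9701]
```

Run:
```python
import cv2,numpy as np
a=cv2.imread("pics/top0.png")[90:290,140:460]; b=cv2.imread("pics/side0.png")[80:280,210:530]
cv2.imwrite("pics/both0.png",np.vstack([cv2.resize(x,(480,300),interpolation=2) for x in (a,b)]))
```

```text
(no output)
```

View pics/both0.png

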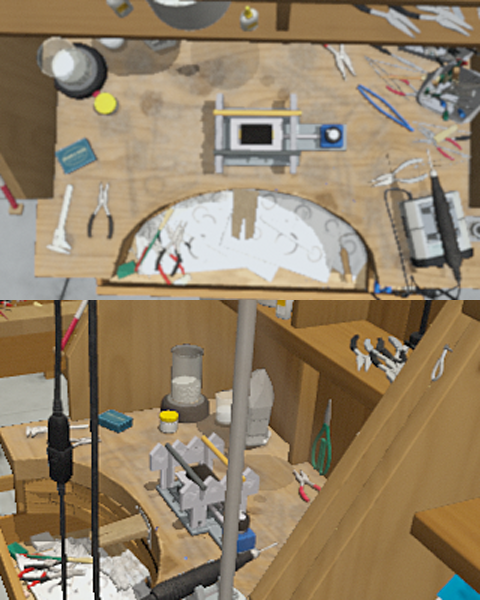

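Brass is the farther rod (top crop (255,112)); steel is the nearer one and the knob is at the right (330,132). I'll move the wrist camera over the stand.

```bash
python3 -m pendant '{"slide":[[0.1,-0.2,0.06],[0.1,-0.2,0.06],[0.1,-0.2,0.06],[0.1,-0.2,0.06],[0.1,-0.2,0.06],[0.1,-0.2,0.06],[0.36,-0.67,0.05],[0.36,-0.67,0.05],[0.36,-0.67,0.05],[0.36,-0.67,0.05],[0.36,-0.67,0.05],[0.36,-0.67,0.05],[0.36,-0.67,0.05],[0.36,-0.67,0.05],[0.36,-0.67,0.05],[0.36,-0.67,0.05],[0.36,-0.67,0.05],[0.36,-0.67,0.05],[0.36,-0.67,0.05],[0.36,-0.67,0.05]],"twist":[-0.1,-0.2,-0.3,-0.4,-0.5,-0.6,-0.7,-0.8,-0.9,-1.0,-1.1,-1.15,-1.15,-1.15,-1.15,-1.15,-1.15,-1.15,-1.15,-1.15]}' -0.3
cat > look.py <<'E'
import sys
from h import *
np.set_printoptions(precision=4,suppress=True)
for cam in sys.argv[2:]:
    c=shot(cam); save(c,sys.argv[1]+cam)
    print(cam,-c["R"].T@c["t"])
    for k in ["brass_rod","steel_rod","jack_knob","block_top","stand"]:
        r=ctrl.trace(cam,k)
        if r:
            r=r[0]; P=cloud(c,r["region"])
            print(k,round(r["score"],2),np.round(r["xy"]),r["region"].sum(),np.median(P,0),np.percentile(P,2,axis=0),np.percentile(P,98,axis=0))
E
python3 look.py 1 wrist
```

```text
time_s: 3.32
ee_pos: [0.626, -0.0818, 0.2636]
tcp_rot: [0.001, 0.708, 0.706, -0.001]
wrist_force: [-1.3, 1.2, 0.2]
gripper_width: 0.062
grip_force: 0.0
wrist [ 0.6257 -0.0133  0.433 ]
brass_rod 0.87 [364. 115.] 1714 [ 0.6689 -0.0003  0.1104] [ 0.663  -0.0995  0.1056] [0.6756 0.0742 0.1123]
steel_rod 0.71 [285. 120.] 1671 [ 0.5865 -0.0053  0.1105] [ 0.58   -0.1015  0.1064] [0.592  0.0709 0.1125]
jack_knob 0.97 [325. 247.] 497 [ 0.6313 -0.171   0.0754] [ 0.6147 -0.1845  0.0592] [ 0.648 -0.16   0.078]
block_top 0.61 [323. 124.] 5228 [ 0.6275 -0.0093  0.0567] [ 0.5911 -0.0663  0.0541] [0.6648 0.0407 0.0786]
stand 0.96 [321. 134.] 14365 [ 0.6286 -0.0189  0.0672] [ 0.5548 -0.1764  0.0083] [0.7004 0.069  0.1163]
```

View pics/1wrist.png

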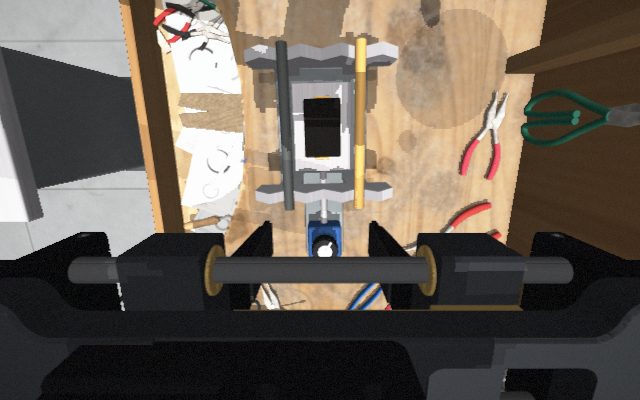

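The wrist view shows steel at column 285, brass at 361, the black block at (322,127) and the knob at (325,247). I'll fit these accurately.

```bash
cat > fit.py <<'E'
from h import *
np.set_printoptions(precision=4,suppress=True)
def rodfit(c,cam,k):
    r=ctrl.trace(cam,k)[0]; P=cloud(c,r["region"]); P=P[P[:,2]>0.1]
    a,b=np.polyfit(P[:,1],P[:,0],1); y0,y1=np.percentile(P[:,1],[.5,99.5]); ym=(y0+y1)/2
    top=np.percentile(P[:,2],80)
    # image-based: mask centre axis ends projected at z=.106
    v,u=np.nonzero(r["region"]); l=cv2.minAreaRect(np.stack([u,v],1).astype(np.float32)); bx=cv2.boxPoints(l)
    s=bx[np.argsort(bx[:,1])] if cam!="top" else bx[np.argsort(bx[:,0])]
    e=[at_z(c,s[:2].mean(0),.108),at_z(c,s[2:].mean(0),.108)]
    d=e[0]-e[1]
    print(cam,k,"depth: mid",a*ym+b,ym,"yaw",-np.arctan(a),"len",y1-y0,"top",top,"| img mid",(e[0]+e[1])/2,"yaw",np.arctan2(-d[0],d[1])if d[1]>0 else np.arctan2(d[0],-d[1]),"len",np.linalg.norm(d))
if __name__=="__main__":
    for cam in ["wrist","top"]:
        c=shot(cam)
        for k in ["brass_rod","steel_rod"]: rodfit(c,cam,k)
        r=ctrl.trace(cam,"jack_knob")[0]; P=cloud(c,r["region"]); P=P[P[:,2]>.07]; print("knob",P.mean(0),np.median(P[:,2]),(P.max(0)+P.min(0))/2)
        P=cloud(c,np.ones((400,640),bool)); d=(c["color"].max(2)<60)[(c["z_map"]>0)]
        B=P[d&(abs(P[:,0]-.628)<.03)&(abs(P[:,1]+.012)<.05)&(P[:,2]>.065)&(P[:,2]<.1)]; print("block",len(B),np.median(B,0),B.std(0),np.percentile(B,[1,99],axis=0),(B.max(0)+B.min(0))/2)
        T=P[(abs(P[:,0]-.628)<.09)&(abs(P[:,1]+.012)<.09)&(P[:,2]>.1135)&(P[:,2]<.13)]; print("tips",np.percentile(T[:,2],[50,90,98]))
E
python3 fit.py
```

```text
wrist brass_rod depth: mid 0.6692063324710585 -0.014394076339936383 yaw 0.019881169365641275 len 0.18105511536692626 top 0.11125322947004326 | img mid [ 0.6693 -0.0146  0.108 ] yaw 0.014604538170798627 len 0.18408820874354442
wrist steel_rod depth: mid 0.5863590537701252 -0.016101049335050577 yaw 0.018054063284243964 len 0.17930076189986358 top 0.11136087760212228 | img mid [ 0.5857 -0.0165  0.108 ] yaw 0.014102559151820205 len 0.18348252375765578
knob [ 0.6308 -0.1692  0.0752] 0.0754574922492296 [ 0.6308 -0.1684  0.0744]
block 1981 [ 0.6275 -0.0114  0.0774] [0.0125 0.0197 0.0008] [[ 0.6063 -0.046   0.0756]
 [ 0.6486  0.0215  0.0791]] [ 0.6273 -0.0123  0.0772]
tips [0.1158 0.1177 0.1185]Traceback (most recent call last):
  File "fit.py", line 16, in <module>
    for k in ["brass_rod","steel_rod"]: rodfit(c,cam,k)
                                        ~~~~~~^^^^^^^^^
  File "fit.py", line 4, in rodfit
    r=ctrl.trace(cam,k)[0]; P=cloud(c,r["region"]); P=P[P[:,2]>0.1]
      ~~~~~~~~~~~~~~~~~^^^
IndexError: list index out of range
```

```bash
python3 -c "
from bench import ctrl
o=ctrl.get_obs();print(o['time_s'],o['ee_pos'],o['tcp_rot'],o['joint_vel'],o['joint_positions'])"
```

```text
3.9167 [ 0.62423056 -0.07558157  0.26493528] [1.77154380e-04 7.06092582e-01 7.08119498e-01 1.06071005e-04] [-5.32786386e-03  4.02759219e-03 -8.82803976e-04  1.11934089e-03
 -2.32950543e-03 -5.80049101e-05] [-2.05832316e-01  5.13751882e-02  1.64341728e+00 -1.60744853e-05
  1.44638753e+00 -2.08696818e-01]
```

```bash
python3 -m pendant '{"slide":[[0.045,0.061,-0.065],[0.045,0.061,-0.065],[0.045,0.061,-0.065],[0.045,0.061,-0.065],[0.045,0.061,-0.065],[0.045,0.061,-0.065],[0.045,0.061,-0.065],[0.045,0.061,-0.065]],"twist":[0.013,0.013,0.013,0.013,0.013,0.013,0.013,0.013]}' -0.3
sed -i 's/\["wrist","top"\]/["wrist"]/' fit.py; python3 fit.py
```

```text
time_s: 4.58
ee_pos: [0.6698, -0.0162, 0.2018]
tcp_rot: [0.001, 0.702, 0.712, 0.001]
wrist_force: [-0.2, -0.1, 0.9]
gripper_width: 0.0618
grip_force: 0.0
wrist brass_rod depth: mid 0.6701548878757373 -0.014128530023037107 yaw 0.019560976433203446 len 0.1814130617292758 top 0.11126365907085939 | img mid [ 0.67  -0.015  0.108] yaw 0.014721089392542777 len 0.18526270063610337
wrist steel_rod depth: mid 0.5870054705995374 0.005047425051926284 yaw 0.019542125751099253 len 0.13958587354959667 top 0.11135557015154376 | img mid [0.5862 0.0036 0.108 ] yaw 0.017342385497608387 len 0.14477584984827507
knob [ 0.638  -0.1236  0.1239] 0.07226659489013323 [ 0.6433 -0.0784  0.188 ]
block 2635 [ 0.6281 -0.0097  0.0774] [0.0127 0.02   0.0013] [[ 0.6065 -0.0455  0.0697]
 [ 0.6497  0.0222  0.079 ]] [ 0.6281 -0.0121  0.0726]
tips [0.1158 0.1177 0.1185]
```

```bash
python3 -m pendant '{"slide":[[0,0,-0.03],[0,0,-0.06],[0,0,-0.09],[0,0,-0.109],[0,0,-0.109],[0,0,-0.109],[0,0,-0.109]],"twist":[0,0,0,0,0,0,0]}' 0.2
python3 -m pendant '{"slide":[[0,0,0],[0,0,0],[0,0,0],[0,0,0],[0,0,0],[0,0,0],[0,0,0],[0,0,0]],"twist":[0,0,0,0,0,0,0,0]}' 1 20
```

```text
time_s: 5.37
ee_pos: [0.6705, -0.0154, 0.0926]
tcp_rot: [0.001, 0.702, 0.712, 0.001]
wrist_force: [-0.1, -0.0, -0.1]
gripper_width: 0.038
grip_force: 0.0
time_s: 6.03
ee_pos: [0.6705, -0.0152, 0.0916]
tcp_rot: [0.001, 0.702, 0.712, 0.001]
wrist_force: [4.0, 0.2, 1.8]
gripper_width: 0.0113
grip_force: 20.0
```

```bash
python3 -m pendant '{"slide":[[0,0,0.02],[0,0,0.04],[0,0,0.05],[-0.02,0.001,0.05],[-0.042,0.0022,0.05],[-0.042,0.0022,0.05],[-0.042,0.0022,0.05],[-0.042,0.0022,0.05],[-0.042,0.0022,0.05],[-0.042,0.0022,0.05]],"twist":[0,0,0,0,0,0,0,0,0,0]}'
cat > fit2.py <<'E'
from fit import *
import sys
c=shot("wrist"); save(c,sys.argv[1]); o=ctrl.get_obs(); print(o["ee_pos"],o["tcp_rot"])
for k in ["brass_rod","steel_rod"]: 
    try: rodfit(c,"wrist",k)
    except Exception as e: print(k,e)
P=cloud(c,np.ones((400,640),bool)); s=np.array([.628,-.012]); th=.017
L=(P[:,:2]-s)@np.array([[np.cos(th),-np.sin(th)],[np.sin(th),np.cos(th)]])
for sg in (1,-1):
    m=(abs(L[:,0])<.09)&(abs(L[:,1]-sg*.078)<.015)&(P[:,2]>.09)&(P[:,2]<.1195)&~((abs(L[:,0])<.012)|(abs(abs(L[:,0])-.042)<.012))
    print("comb",sg,m.sum(),np.percentile(L[m,1],[1,50,99]),np.percentile(L[m,0],[.5,99.5]))
d=(c["color"].max(2)<60)[c["z_map"]>0]; m=d&(abs(L[:,0])<.03)&(abs(L[:,1])<.05)&(P[:,2]>.065)&(P[:,2]<.1)
print("block",m.sum(),np.percentile(L[m],[1,99],axis=0),np.median(P[m,2]))
E
python3 fit2.py 2
```

```text
time_s: 6.87
ee_pos: [0.6278, -0.013, 0.1405]
tcp_rot: [-0.0, 0.702, 0.712, -0.0]
wrist_force: [-0.2, -0.3, -1.6]
gripper_width: 0.0116
grip_force: 20.0
[ 0.6278 -0.0131  0.1405] [-0.0001  0.7018  0.7124 -0.0001]
wrist brass_rod depth: mid 0.6267910852756965 0.013430772896417465 yaw 0.020321173378944152 len 0.13096589881203377 top 0.16007825521749555 | img mid [ 0.6267 -0.0009  0.108 ] yaw 0.01494317710975908 len 0.17683741434769945
wrist steel_rod depth: mid 0.5861430703268578 0.02700737792441832 yaw 0.01742046675005461 len 0.09508925458189582 top 0.11125950805817794 | img mid [0.5858 0.0266 0.108 ] yaw 0.016174927332425017 len 0.09721151316671042
comb 1 2404 [0.0711 0.077  0.083 ] [-0.0836  0.0828]
comb -1 12 [-0.075  -0.0732 -0.0727] [-0.0135 -0.012 ]
block 1665 [[-0.022  -0.0172]
 [ 0.0208  0.0343]] 0.07735582678085776
```

View pics/2.png

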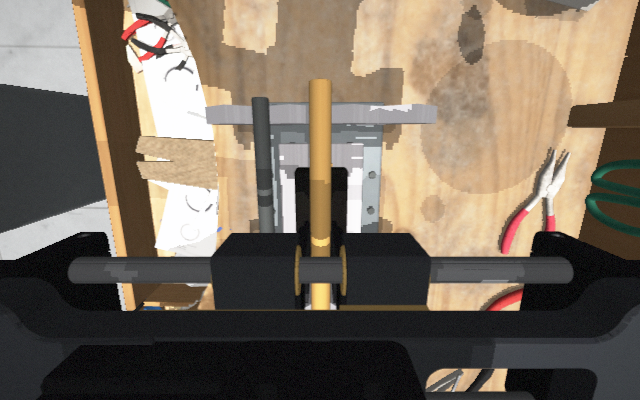

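```bash
python3 -m pendant '{"slide":[[0,0,-0.015],[0,0,-0.03],[0,0,-0.04],[0,0,-0.045],[0,0,-0.048],[0,0,-0.0495],[0,0,-0.0495],[0,0,-0.0495],[0,0,-0.0495],[0,0,-0.0495]],"twist":[0,0,0,0,0,0,0,0,0,0]}'
python3 -m pendant '{"slide":[[0,0,0],[0,0,0],[0,0,0],[0,0,0],[0,0,0],[0,0,0]],"twist":[0,0,0,0,0,0]}' 0.4
python3 -m pendant '{"slide":[[0,0,0.03],[0,0,0.06],[0,0,0.09],[0,-0.02,0.12],[0,-0.06,0.15],[0,-0.06,0.15],[0,-0.06,0.15],[0,-0.06,0.15],[0,-0.06,0.15],[0,-0.06,0.15]],"twist":[0,0,0,0,0,0,0,0,0,0]}'
python3 fit2.py 3
```

```text
time_s: 7.85
ee_pos: [0.6281, -0.0131, 0.092]
tcp_rot: [0.001, 0.702, 0.712, 0.001]
wrist_force: [2.3, 0.3, -1.1]
gripper_width: 0.0114
grip_force: 20.0
time_s: 8.35
ee_pos: [0.6272, -0.013, 0.0911]
tcp_rot: [-0.0, 0.702, 0.712, -0.0]
wrist_force: [0.2, -0.1, -0.5]
gripper_width: 0.0286
grip_force: 0.0
time_s: 9.18
ee_pos: [0.6263, -0.0718, 0.2386]
tcp_rot: [-0.002, 0.701, 0.713, -0.001]
wrist_force: [1.2, 0.4, -1.2]
gripper_width: 0.0287
grip_force: 0.0
[ 0.6265 -0.0718  0.2389] [-0.0016  0.7014  0.7128 -0.0009]
wrist brass_rod depth: mid 0.6278225003328695 -0.01185393210520188 yaw 0.020463653829654524 len 0.1809270398032366 top 0.11126623951755779 | img mid [ 0.6279 -0.0125  0.108 ] yaw 0.019430187997099113 len 0.1846109783613644
wrist steel_rod depth: mid 0.5865609371239044 -0.01580003438070888 yaw 0.020695764924067998 len 0.18018835536617422 top 0.11127622393234952 | img mid [ 0.5864 -0.0163  0.108 ] yaw 0.020425940519805428 len 0.18573687012444223
comb 1 1694 [0.0708 0.0749 0.083 ] [-0.0835  0.0828]
comb -1 1270 [-0.0847 -0.0759 -0.0725] [-0.0831  0.0833]
block 1552 [[-0.0219 -0.0337]
 [ 0.0206  0.0335]] 0.07741344466576167
```

View pics/3.png

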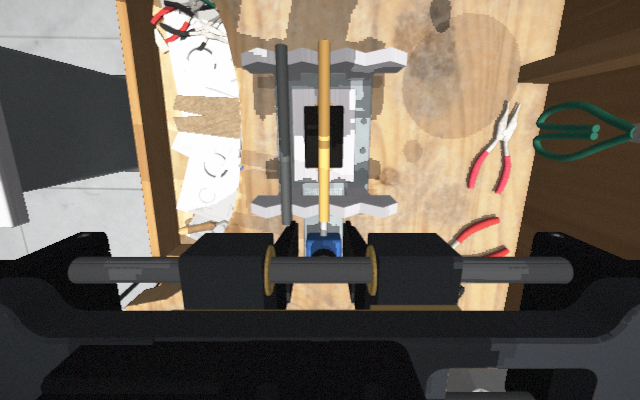

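Rod is seated in the middle vees: brass at column 323, steel still at 284. Before going to the knob I'll check the pole and the joints.

Run:
```python
from h import *
np.set_printoptions(precision=4,suppress=True)
for n in ["side","top"]:
    c=shot(n); P=cloud(c,np.ones((400,640),bool)); m=(P[:,2]>.12)&(P[:,2]<.7)&(P[:,1]<-.2)&(P[:,1]>-.6)&(P[:,0]>.2)&(P[:,0]<.75)
    H,xe,ye=np.histogram2d(P[m,0],P[m,1],bins=[np.arange(.2,.76,.03),np.arange(-.6,-.19,.03)])
    i=np.argsort(H.ravel())[::-1][:8]; print(n,[(round(xe[a//H.shape[1]],2),round(ye[a%H.shape[1]],2),int(H.ravel()[a])) for a in i])
    r=ctrl.trace(n,"hang_pole"); print([(x["score"],x["xy"],np.median(cloud(c,x["region"]),0)) for x in r[:2]])
    r=ctrl.trace(n,"jack_knob"); print([(x["score"],x["xy"],np.median(cloud(c,x["region"]),0)) for x in r[:2]])
o=ctrl.get_obs(); print(o["joint_positions"],o["ee_pos"],o["tcp_rot"])
```

```text
side [(np.float64(0.41), np.float64(-0.54), 2397), (np.float64(0.65), np.float64(-0.6), 2232), (np.float64(0.68), np.float64(-0.6), 2150), (np.float64(0.71), np.float64(-0.6), 1940), (np.float64(0.62), np.float64(-0.6), 1754), (np.float64(0.59), np.float64(-0.6), 1374), (np.float64(0.56), np.float64(-0.6), 1095), (np.float64(0.23), np.float64(-0.39), 957)]
[]
[(0.58, [371.7, 230.9], array([ 0.6337, -0.1938,  0.0705]))]
top [(np.float64(0.71), np.float64(-0.51), 1100), (np.float64(0.68), np.float64(-0.51), 905), (np.float64(0.65), np.float64(-0.51), 753), (np.float64(0.41), np.float64(-0.51), 684), (np.float64(0.71), np.float64(-0.57), 616), (np.float64(0.62), np.float64(-0.51), 611), (np.float64(0.68), np.float64(-0.57), 507), (np.float64(0.59), np.float64(-0.51), 491)]
[]
[]
[-0.2006  0.069   1.6646  0.      1.408  -0.2158] [ 0.6274 -0.0729  0.2411] [-0.      0.7017  0.7125  0.    ]
```

```bash
python3 -m pendant '{"slide":[[0.003,-0.04,0],[0.003,-0.08,0],[0.003,-0.12,0],[0.003,-0.16,-0.02],[0.003,-0.187,-0.04],[0.003,-0.187,-0.04],[0.003,-0.187,-0.04],[0.003,-0.187,-0.04],[0.003,-0.187,-0.04],[0.003,-0.187,-0.04]],"twist":[0,0,0,0,0,0,0,0,0,0]}' -0.3
python3 - <<'E'
from h import *
np.set_printoptions(precision=4,suppress=True)
c=shot("wrist"); save(c,"4"); r=ctrl.trace("wrist","jack_knob")
for x in r[:2]:
    P=cloud(c,x["region"]); T=P[P[:,2]>.073]; print(x["score"],x["xy"],len(T),T.mean(0),np.percentile(T,[1,99],axis=0)); (p,rad)=cv2.minEnclosingCircle(T[:,:2].astype(np.float32)); print(p,rad)
print(ctrl.get_obs()["ee_pos"])
E
```

```text
time_s: 10.47
ee_pos: [0.6312, -0.259, 0.2028]
tcp_rot: [0.001, 0.701, 0.713, 0.0]
wrist_force: [0.5, 1.0, 0.5]
gripper_width: 0.0618
grip_force: 0.0
0.62 [322.8, 115.6] 968 [ 0.6313 -0.1778  0.0759] [[ 0.6158 -0.194   0.0737]
 [ 0.6474 -0.1618  0.0784]]
(0.6310219168663025, -0.17788176238536835) 0.0180268082767725
[ 0.631  -0.259   0.2025]
```

View pics/4.png

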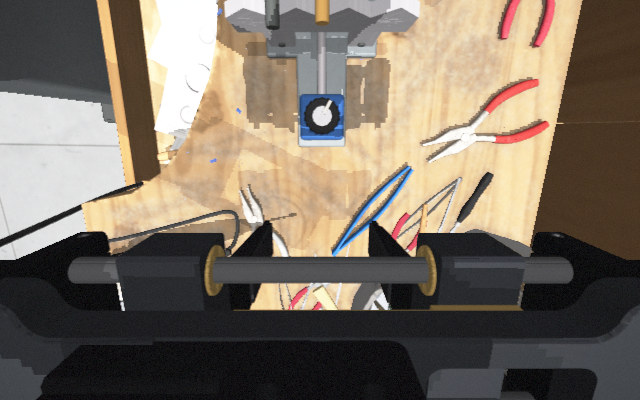

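Knob at (322,116), with top 76 mm and radius 18 mm, as expected. Next I pre-rotate above it.

```bash
python3 -m pendant '{"slide":[[0,0.04,0],[0.0005,0.082,0],[0.0005,0.082,0],[0.0005,0.082,0],[0.0005,0.082,0],[0.0005,0.082,0],[0.0005,0.082,0],[0.0005,0.082,0],[0.0005,0.082,0],[0.0005,0.082,0],[0.0005,0.082,0],[0.0005,0.082,0],[0.0005,0.082,0],[0.0005,0.082,0],[0.0005,0.082,0],[0.0005,0.082,0],[0.0005,0.082,0],[0.0005,0.082,0],[0.0005,0.082,0],[0.0005,0.082,0]],"twist":[0.12,0.24,0.36,0.48,0.6,0.72,0.84,0.96,1.08,1.2,1.32,1.44,1.56,1.68,1.8,1.92,2.04,2.16,2.28,2.3]}' -0.3
python3 -m pendant '{"slide":[[0,0,0],[0,0,0],[0,0,0],[0,0,0]],"twist":[0,0,0,0]}'
python3 -c "
from bench import ctrl
o=ctrl.get_obs();print(o['ee_pos'],o['joint_positions'])"
```

```text
time_s: 12.23
ee_pos: [0.6311, -0.1773, 0.2019]
tcp_rot: [0.0, -0.365, 0.931, -0.0]
wrist_force: [0.0, -0.4, 0.6]
gripper_width: 0.0616
grip_force: 0.0
time_s: 12.57
ee_pos: [0.6309, -0.1779, 0.2012]
tcp_rot: [0.0, -0.363, 0.932, -0.0]
wrist_force: [0.4, -0.7, 0.2]
gripper_width: 0.062
grip_force: 0.0
[ 0.63087866 -0.17788112  0.20124365] [-3.56687073e-01  1.43904782e-01  1.65086544e+00 -1.72732360e-07
  1.34670485e+00 -2.67074618e+00]
```

```bash
python3 -m pendant '{"slide":[[0,0,-0.03],[0,0,-0.06],[0,0,-0.09],[0,0,-0.12],[0,0,-0.14],[0,0,-0.151],[0,0,-0.151],[0,0,-0.151],[0,0,-0.151]],"twist":[0,0,0,0,0,0,0,0,0]}'
python3 -m pendant '{"slide":[[0,0,0],[0,0,0],[0,0,0],[0,0,0],[0,0,0],[0,0,0],[0,0,0]],"twist":[0,0,0,0,0,0,0]}' 1 30
```

```text
time_s: 13.32
ee_pos: [0.6323, -0.1785, 0.0523]
tcp_rot: [0.001, -0.363, 0.932, -0.001]
wrist_force: [0.1, 0.2, -0.6]
gripper_width: 0.0618
grip_force: 0.0
time_s: 13.9
ee_pos: [0.6313, -0.1782, 0.0508]
tcp_rot: [0.0, -0.364, 0.932, -0.0]
wrist_force: [0.4, -0.5, 1.4]
gripper_width: 0.0358
grip_force: 30.0
```

```bash
python3 -m pendant '{"slide":[[0,0,0],[0,0,0],[0,0,0],[0,0,0],[0,0,0],[0,0,0],[0,0,0],[0,0,0],[0,0,0],[0,0,0],[0,0,0],[0,0,0],[0,0,0],[0,0,0],[0,0,0],[0,0,0],[0,0,0],[0,0,0],[0,0,0],[0,0,0]],"twist":[-0.05,-0.17,-0.29,-0.41,-0.53,-0.65,-0.77,-0.89,-1.01,-1.13,-1.25,-1.37,-1.49,-1.61,-1.73,-1.85,-1.97,-2.07,-2.1,-2.1]}'
python3 -m pendant '{"slide":[[0,0,0],[0,0,0],[0,0,0],[0,0,0],[0,0,0],[0,0,0],[0,0,0],[0,0,0],[0,0,0],[0,0,0],[0,0,0],[0,0,0],[0,0,0],[0,0,0],[0,0,0],[0,0,0],[0,0,0],[0,0,0],[0,0,0],[0,0,0]],"twist":[-0.05,-0.17,-0.29,-0.41,-0.53,-0.65,-0.77,-0.89,-1.01,-1.13,-1.25,-1.37,-1.49,-1.61,-1.73,-1.85,-1.97,-2.07,-2.1,-2.1]}'
cat > m.py <<'E'
from h import *
import sys
np.set_printoptions(precision=4,suppress=True)
o=ctrl.get_obs();print(o['ee_pos'],o['tcp_rot'],o['moment'],o['wrist_force'],o['joint_positions'][5])
s=np.array([.6277,-.0125]); th=.018; M=np.array([[np.cos(th),-np.sin(th)],[np.sin(th),np.cos(th)]])
for cam in sys.argv[2:]:
    c=shot(cam); save(c,sys.argv[1]+cam)
    A=[cloud(c,np.ones((400,640),bool))]+[cloud(shot(cam),np.ones((400,640),bool)) for _ in range(2)]
    P=np.vstack(A); L=(P[:,:2]-s)@M; z=P[:,2]
    a=(abs(abs(L[:,0])-.0145)<.006)&(abs(L[:,1])<.032)&(z>.07)&(z<.105)
    print(cam,"block",a.sum(),np.median(z[a]),z[a].std())
    for nm,x0 in (("brass",0),("steel",-.042)):
        b=(abs(L[:,0]-x0)<.0015)&(abs(L[:,1]+.0)<.06)&(z>.1)&(z<.125); print(nm,b.sum(),np.median(z[b]),np.mean(z[b]))
E
python3 m.py 5 side top wrist
```

```text
time_s: 15.57
ee_pos: [0.6315, -0.1776, 0.0508]
tcp_rot: [0.0, 0.627, 0.779, 0.001]
wrist_force: [1.2, 2.5, 1.9]
gripper_width: 0.0353
grip_force: 30.0
time_s: 17.23
ee_pos: [0.632, -0.1781, 0.0507]
tcp_rot: [-0.0, 0.988, -0.156, 0.001]
wrist_force: [2.8, 0.6, 0.5]
gripper_width: 0.0353
grip_force: 30.0
[ 0.632  -0.1781  0.0507] [-0.      0.9877 -0.1563  0.0014] [ 0.0931 -0.4677 -0.0541] [2.8202 0.6067 0.4646] 1.5276790133193374
side block 183 0.09426375601547636 0.0028045920926086355
brass 69 0.10851908898622349 0.10833979020092235
steel 77 0.10906208019712081 0.10893838017637267
top block 417 0.09727252241598508 0.0029449991060453884
brass 114 0.11169169748855334 0.11196147238887222
steel 106 0.11207979170538959 0.112063824974003
wrist block 0 nan nan
brass 0 nan nan
steel 0 nan nan
  return _methods._mean(a, axis=axis, dtype=dtype,
  ret = ret.dtype.type(ret / rcount)
  ret = _var(a, axis=axis, dtype=dtype, out=out, ddof=ddof,
  arrmean = um.true_divide(arrmean, div, out=arrmean,
  ret = ret.dtype.type(ret / rcount)
```

```bash
python3 -m pendant '{"slide":[[0,0,0],[0,0,0],[0,0,0],[0,0,0],[0,0,0.03],[0,0,0.06],[0,0,0.1],[0,0,0.14],[-0.03,0.03,0.16],[-0.05,0.06,0.16],[-0.06,0.1,0.16],[-0.065,0.13,0.16],[-0.065,0.16,0.16],[-0.065,0.19,0.16],[-0.065,0.19,0.16],[-0.065,0.19,0.16],[-0.065,0.19,0.16],[-0.065,0.19,0.16],[-0.065,0.19,0.16],[-0.065,0.19,0.16]],"twist":[0,0,0,0,0,0,0,0,0,0,0,0,0,0,0,0,0,0,0,0]}' -0.3
python3 m.py 6 wrist 2>/dev/null
```

```text
time_s: 19.35
ee_pos: [0.5659, 0.011, 0.21]
tcp_rot: [0.0, 0.988, -0.157, -0.0]
wrist_force: [-0.5, 0.3, -0.6]
gripper_width: 0.0619
grip_force: 0.0
[0.5659 0.011  0.21  ] [ 0.0001  0.9876 -0.1572 -0.0001] [-0.0621  0.1952  0.0362] [-0.5192  0.2818 -0.6071] 1.8111992757007493
wrist block 4947 0.09636518773994708 0.0007301059384870823
brass 1289 0.11117263440908356 0.11119267020379721
steel 1159 0.11127358318855007 0.11126043299321126
```

View pics/6wrist.png

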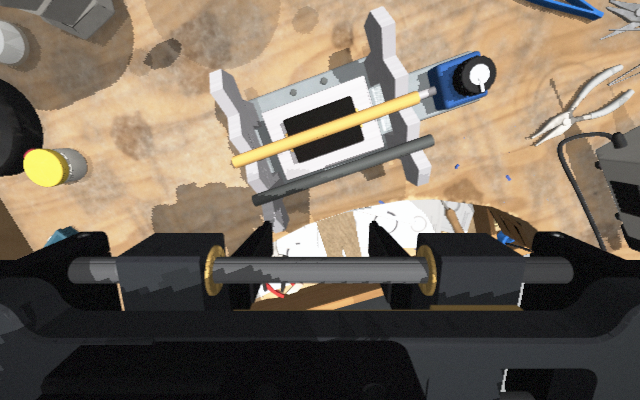

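```bash
python3 -m pendant '{"slide":[[0,-0.03,0],[0,-0.06,0],[0.005,-0.09,0],[0.015,-0.13,0],[0.035,-0.16,0],[0.065,-0.19,-0.02],[0.065,-0.19,-0.06],[0.065,-0.19,-0.1],[0.065,-0.19,-0.13],[0.065,-0.19,-0.15],[0.065,-0.19,-0.16],[0.065,-0.19,-0.16],[0.065,-0.19,-0.16],[0.065,-0.19,-0.16],[0.065,-0.19,-0.16],[0.065,-0.19,-0.16]],"twist":[0,0,0,0,0,0,0,0,0,0,0,0,0,0,0,0]}' -0.3
python3 -m pendant '{"slide":[[0,0,0],[0,0,0],[0,0,0],[0,0,0],[0,0,0],[0,0,0],[0,0,0],[0,0,0],[0,0,0],[0,0,0],[0,0,0],[0,0,0],[0,0,0],[0,0,0],[0,0,0]],"twist":[0,0,0,0,0,0,-0.08,-0.18,-0.28,-0.38,-0.48,-0.58,-0.62,-0.62,-0.62]}' 1 30
python3 -m pendant '{"slide":[[0,0,0],[0,0,0],[0,0,0],[0,0,0],[0,0,0.03],[0,0,0.06],[0,0,0.1],[0,0,0.14],[-0.03,0.03,0.16],[-0.05,0.06,0.16],[-0.06,0.1,0.16],[-0.065,0.13,0.16],[-0.065,0.16,0.16],[-0.065,0.19,0.16],[-0.065,0.19,0.16],[-0.065,0.19,0.16],[-0.065,0.19,0.16],[-0.065,0.19,0.16],[-0.065,0.19,0.16],[-0.065,0.19,0.16]],"twist":[0,0,0,0,0,0,0,0,0.1,0.2,0.3,0.4,0.5,0.6,0.62,0.62,0.62,0.62,0.62,0.62]}' -0.3
python3 m.py 7 wrist 2>/dev/null
```

```text
time_s: 20.83
ee_pos: [0.6322, -0.1785, 0.0525]
tcp_rot: [0.0, 0.988, -0.156, 0.002]
wrist_force: [-0.3, 0.2, -0.6]
gripper_width: 0.0616
grip_force: 0.0
time_s: 22.08
ee_pos: [0.6311, -0.1774, 0.0502]
tcp_rot: [-0.001, 0.893, -0.45, 0.0]
wrist_force: [2.7, 3.1, 0.6]
gripper_width: 0.0358
grip_force: 30.0
time_s: 23.75
ee_pos: [0.5659, 0.0109, 0.21]
tcp_rot: [0.0, 0.988, -0.157, -0.0]
wrist_force: [-0.0, 0.0, 1.2]
gripper_width: 0.0617
grip_force: 0.0
[0.5659 0.0109 0.21  ] [ 0.0001  0.9875 -0.1575 -0.0001] [0.007  0.2285 0.025 ] [-0.0346  0.0292  1.1961] 1.8115881561709863
wrist block 5047 0.09911382616414792 0.0007338902481064254
brass 1284 0.11125503898479237 0.11124990513550784
steel 1167 0.11130555630056856 0.11128914373636822
```

```bash
python3 -m pendant '{"slide":[[0,-0.03,0],[0,-0.06,0],[0.005,-0.09,0],[0.015,-0.13,0],[0.035,-0.16,0],[0.065,-0.19,-0.02],[0.065,-0.19,-0.06],[0.065,-0.19,-0.1],[0.065,-0.19,-0.13],[0.065,-0.19,-0.15],[0.065,-0.19,-0.16],[0.065,-0.19,-0.16],[0.065,-0.19,-0.16],[0.065,-0.19,-0.16],[0.065,-0.19,-0.16],[0.065,-0.19,-0.16]],"twist":[0,0,0,0,0,0,0,0,0,0,0,0,0,0,0,0]}' -0.3
python3 -m pendant '{"slide":[[0,0,0],[0,0,0],[0,0,0],[0,0,0],[0,0,0],[0,0,0],[0,0,0],[0,0,0],[0,0,0],[0,0,0],[0,0,0]],"twist":[0,0,0,0,0,0,-0.03,-0.06,-0.08,-0.08,-0.08]}' 1 30
python3 -m pendant '{"slide":[[0,0,0],[0,0,0],[0,0,0],[0,0,0],[0,0,0.03],[0,0,0.06],[0,0,0.1],[0,0,0.14],[-0.03,0.03,0.16],[-0.05,0.06,0.16],[-0.06,0.1,0.16],[-0.065,0.13,0.16],[-0.065,0.16,0.16],[-0.065,0.19,0.16],[-0.065,0.19,0.16],[-0.065,0.19,0.16],[-0.065,0.19,0.16],[-0.065,0.19,0.16],[-0.065,0.19,0.16],[-0.065,0.19,0.16]],"twist":[0,0,0,0,0,0,0,0,0.08,0.08,0.08,0.08,0.08,0.08,0.08,0.08,0.08,0.08,0.08,0.08]}' -0.3
python3 m.py 8 wrist 2>/dev/null; python3 m.py 8b wrist 2>/dev/null
```

```text
time_s: 25.23
ee_pos: [0.6322, -0.1784, 0.0525]
tcp_rot: [0.0, 0.988, -0.156, 0.002]
wrist_force: [0.1, -0.6, 0.5]
gripper_width: 0.0616
grip_force: 0.0
time_s: 26.15
ee_pos: [0.6309, -0.1777, 0.0502]
tcp_rot: [-0.0, 0.981, -0.196, -0.0]
wrist_force: [0.3, 2.6, 0.8]
gripper_width: 0.0356
grip_force: 30.0
time_s: 27.82
ee_pos: [0.5659, 0.0109, 0.21]
tcp_rot: [0.0, 0.988, -0.157, -0.0]
wrist_force: [-0.5, -0.0, 0.9]
gripper_width: 0.0619
grip_force: 0.0
[0.5659 0.0109 0.21  ] [ 0.0001  0.9876 -0.1573 -0.0001] [-0.0045  0.1447  0.018 ] [-0.5301 -0.0352  0.8804] 1.811242704935783
wrist block 5058 0.09946119461592626 0.0007273164980543667
brass 1297 0.11164565383338486 0.11166152625149885
steel 1169 0.11126427255658881 0.11127400038388921
[0.5659 0.0114 0.2101] [ 0.      0.9876 -0.1569 -0.0001] [-0.0331  0.1784 -0.02  ] [ 0.9023  0.438  -0.1923] 1.81126676499945
wrist block 5055 0.09947150038270255 0.0007340205707361408
brass 1289 0.11170465017517753 0.11166352976957752
steel 1164 0.111300148508306 0.11125306811082387
```

The rod rose 0.4 mm with the block's last 0.36 mm, so the previous setting was almost exactly at contact. I'll back off most of that step.

```bash
python3 -m pendant '{"slide":[[0,-0.03,0],[0,-0.06,0],[0.005,-0.09,0],[0.015,-0.13,0],[0.035,-0.16,0],[0.065,-0.19,-0.02],[0.065,-0.19,-0.06],[0.065,-0.19,-0.1],[0.065,-0.19,-0.13],[0.065,-0.19,-0.15],[0.065,-0.19,-0.16],[0.065,-0.19,-0.16],[0.065,-0.19,-0.16],[0.065,-0.19,-0.16],[0.065,-0.19,-0.16],[0.065,-0.19,-0.16]],"twist":[0,0,0,0,0,0,0,0,0,0,0,0,0,0,0,0]}' -0.3
python3 -m pendant '{"slide":[[0,0,0],[0,0,0],[0,0,0],[0,0,0],[0,0,0],[0,0,0],[0,0,0],[0,0,0],[0,0,0],[0,0,0],[0,0,0]],"twist":[0,0,0,0,0,0,0.03,0.06,0.065,0.065,0.065]}' 1 30
python3 -m pendant '{"slide":[[0,0,0],[0,0,0],[0,0,0],[0,0,0],[0,0,0.03],[0,0,0.06],[0,0,0.1],[0,0,0.14],[-0.03,0.03,0.16],[-0.05,0.06,0.16],[-0.06,0.1,0.16],[-0.065,0.13,0.16],[-0.065,0.16,0.16],[-0.065,0.19,0.16],[-0.065,0.19,0.16],[-0.065,0.19,0.16],[-0.065,0.19,0.16],[-0.065,0.19,0.16],[-0.065,0.19,0.16],[-0.065,0.19,0.16]],"twist":[0,0,0,0,0,0,0,0,-0.065,-0.065,-0.065,-0.065,-0.065,-0.065,-0.065,-0.065,-0.065,-0.065,-0.065,-0.065]}' -0.3
python3 m.py 9 wrist 2>/dev/null; python3 m.py 9b wrist 2>/dev/null
python3 - <<'E'
from fit import *
c=shot("wrist"); P=None
for k in ["brass_rod","steel_rod"]: rodfit(c,"wrist",k)
E
```

```text
time_s: 29.45
ee_pos: [0.6323, -0.1784, 0.0525]
tcp_rot: [0.0, 0.988, -0.156, 0.002]
wrist_force: [0.2, -0.6, 0.1]
gripper_width: 0.0615
grip_force: 0.0
time_s: 30.37
ee_pos: [0.6309, -0.1778, 0.0502]
tcp_rot: [-0.0, 0.992, -0.124, -0.0]
wrist_force: [0.2, 1.4, 1.9]
gripper_width: 0.0354
grip_force: 30.0
time_s: 32.03
ee_pos: [0.5659, 0.0109, 0.2101]
tcp_rot: [0.0, 0.988, -0.157, -0.0]
wrist_force: [0.5, -0.4, -0.4]
gripper_width: 0.0619
grip_force: 0.0
[0.5659 0.0109 0.2101] [ 0.0001  0.9876 -0.1573 -0.0001] [-0.0226  0.18   -0.0072] [ 0.456  -0.3876 -0.3849] 1.8112481203777986
wrist block 5048 0.09917332560902542 0.0007282414424714909
brass 1286 0.11140125016691127 0.1113754174220167
steel 1174 0.11124717897421676 0.11124616010642539
[0.5659 0.0114 0.2101] [ 0.      0.9876 -0.1569 -0.0001] [-0.0259  0.2079  0.0106] [-0.2934  0.4466  0.0335] 1.8112963593215865
wrist block 5045 0.09920129875195646 0.0007263421916897498
brass 1292 0.1113673390247733 0.11136862491031951
steel 1178 0.11125619468769535 0.11125974775203913
wrist brass_rod depth: mid 0.6274448356773351 -0.012611989917833154 yaw 0.018968509163688963 len 0.179586528932278 top 0.11149578435476189 | img mid [ 0.6273 -0.0126  0.108 ] yaw 0.018416458837875332 len 0.1842948494814258
wrist steel_rod depth: mid 0.5860863946578704 -0.016719555961144425 yaw 0.019506945076647686 len 0.18051800275900318 top 0.11136843560616613 | img mid [ 0.586  -0.0169  0.108 ] yaw 0.023479363469433936 len 0.18510753102529393
```

View pics/9wrist.png

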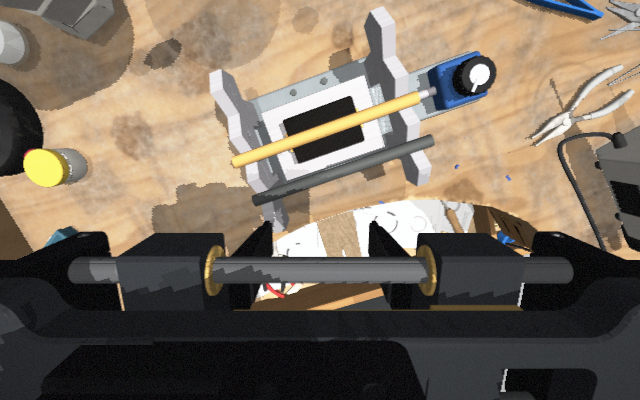

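The brass rod lies in the middle vees across the block at (322,130), and steel is in place. The block touches the rod with about 0.1–0.2 mm of lift and the gripper is clear.

```bash
python3 -c "
from bench import ctrl
print(ctrl.sign_off())"
```

```text
the job is handed in; nothing more can be done
None
```

I moved the brass rod to the middle notches, centred to about 1 mm, and raised the jack until the block just touches it (rod lifted about 0.15 mm by camera depth, still in its notches); the steel rod was left in place, I did not re-measure the tools, tin and jar afterwards, and I handed the job in at about 32 s.

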